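# Clear the jug and find which way its cap opens

## Task

In the water niche a steel tumbler is upturned over the cap of the blue jug: lift it off and set it, still mouth down, across the two upturned tumblers on the tray so that it bridges the gap and makes a pyramid, not letting it drop. Then loosen the jug's yellow wing cap; nobody remembers which way round it opens, so try gently both ways without wrenching it, turn it the way that gives, about a quarter turn, and lift it straight off. Finish while holding the cap in the gripper, upright and at rest a hand's breadth (about 10 cm) above the jug's mouth, and leave the other things where they are.

Things in the scene. Friction and masses are not known exactly. Their poses are not given: they have to be found in the camera images.
- tumbler_top_center (a point): Steel tumbler standing mouth down on the flat shoulder of the blue jug, over the jug's cap. 90 mm tall, 68 mm across at the mouth (below) and 59 mm at the closed end (above), wall 2.5 mm, 110 g. The point is its centre, half-way up (45 mm above its rim); z points up, to the closed end. It must rise 65 mm to be clear of the cap.
- tumbler_a_center (a point): First of two equal steel tumblers (same size as the one on the jug, loose) standing mouth down side by side on the dark tray, 72 to 80 mm between their axes. The point is its centre, 45 mm above its rim and 45 mm below its flat closed end.
- tumbler_b_center (a point): Second of the two tumblers on the tray; point as for the first.
- tray: Dark steel slab 130 x 200 x 10 mm, fixed, under the two tumblers, which stand in a row along its y axis. Origin at the centre of its underside.
- cap_wing (a point): Yellow twist cap (60 g) on the jug's mouth, hidden under the tumbler at first. On a round flange 53 mm across, 8 mm thick stands a wing 44 mm long (cap's x axis), 12 mm thick (y), 34 mm tall. The point is the wing's centre, 25 mm above the mouth: wing foot 17 mm below it, wing top 17 mm above. Below the flange a stem with a cross bar along x reaches 37 mm down into the neck.
- cap_under (a point): Centre of the flange underside, on the cap axis. Ledges in the neck hold the cap down (1 mm up, 3 mm sideways play). Turned one way about the vertical it comes free 65 to 95 degrees from its start and lifts straight up; the other way a hard stop is felt within 30 degrees (0.3 N m or more; over 0.8 is wrenching). Which way is hidden and changes each time. Else it turns easily.
- jug_mouth (a point): Centre of the top rim of the jug's neck (53 mm across), 168 mm above the work surface and 18 mm above the jug's flat shoulder. Axes are the jug's: spout and white flap to -x, handle to +x. At the start the wing lies along the jug's x axis, within 4 degrees.
- jug: Blue plastic jug, body 150 x 130 x 150 mm, in a steel cradle, full and fixed: it does not move. Origin at the centre of its underside, axes as jug_mouth. A side handle reaches 116 mm out along +x, the spout 92 mm along -x, both below the shoulder.
- bowl: White ceramic bowl 130 mm across, 55 mm tall; bystander. Origin under its centre.
- lota: Round-bellied brass pot 72 mm across, 75 mm tall; bystander. Origin under its centre.
- mug: Terracotta mug 72 mm across, 80 mm tall, handle at +y; bystander. Origin under its centre.
- soap: Green bar of soap 55 x 85 x 25 mm; bystander. Origin under its centre.
- brush: Hand brush lying along its x axis; bystander. Origin under its middle.
- ladle: Steel ladle lying along its x axis, scoop 72 mm across, handle 265 mm to -x; bystander. Origin under the scoop.
- woodbox: Wooden box 150 x 100 x 65 mm with a flat sliding lid, fixed; bystander. Origin under its centre.
Not all that is in view belongs to the job. Of the things shaped like the jug, the blue one is meant.

How it is judged:
On the way, in this order (a step that is already met when the one before it is completed fails the run):
1. the tumbler from the jug bridges the two on the tray, mouth down, let go and at rest (contact force between tumbler_top and tumbler_a above 0.1 N and contact force between tumbler_top and tumbler_b above 0.1 N and angle between tumbler_top_center's own z axis and vertical below 0.15 rad and contact force between tumbler_top and the fingers below 0.1 N and linear speed of tumbler_top below 0.03 m/s and angle between each of tumbler_a_center, tumbler_b_center's own z axis and vertical below 0.1 rad), for 0.3 s.
2. the cap is lifted off the jug's mouth (z of cap_wing in the frame of jug_mouth above 0.07 m and contact force between cap and the fingers above 0.5 N), for 0.2 s.
At the end, for the whole second after the job is handed in: Ends holding the cap: gripped, upright within 17 deg, at rest, flange 60 to 170 mm above the jug's mouth and within 60 mm of over it, clear of the jug; the third tumbler rests on both others, let go, mouth down within 9 deg, the lower two upright within 6 deg (all of step 1 and z of cap_wing in the frame of jug_mouth between 0.085 and 0.195 m and horizontal distance between cap_wing and jug_mouth below 0.06 m and contact force between cap and the fingers above 0.5 N and contact force between cap and jug below 0.1 N and angle between cap_wing's own z axis and vertical below 0.3 rad and linear speed of cap below 0.03 m/s); the arm keeps its last pose, push and grip.
It fails at once if a bystander is moved more than 30 mm (distance of any of bowl, lota, mug, soap, brush, ladle, woodbox from where it was at the start of the episode above 0.03 m).
It fails at once if the cap is wrenched: more than 60 N between it and the jug (contact force between cap and jug above 60 N).
It fails at once if the tumbler is dropped: it falls out of the fingers at more than 0.6 m/s (contact force between tumbler_top and the fingers below 0.05 N and linear speed of tumbler_top above 0.6 m/s).
It also fails if it takes over 70 s, if anything falls off the work surface, if the arm or the gripper's body presses on something with over 40 N, if the wrist force passes 120 N, or if a joint passes its speed limit or range.

## Robot

A 7-joint arm with a two-finger parallel gripper is mounted at the origin on the work surface. World frame = base frame: x ahead of the robot, y to its left, z up, the work surface at z = 0. Lengths are in m, angles in rad, forces in N, time in s.
With the tool pointing down it reaches from about 0.425 to 0.875 m from the base axis. Payload 4.7 kg.
Tool frame: the origin (TCP) lies on the centre line of the jaws, within the pads' length; the fingertips stand 22 mm ahead of it and the grasp point (between the pads) lies 3 mm ahead of it (ctrl.tcp_to_tips is the z of the fingertips in the tool frame, in m); z points along the fingers, y is the direction in which the jaws open and shut (so a half turn about z gives the same grasp; the last joint's range is limited). The gripper opens to 87 mm and grips with 3 to 60 N. Pads are 19 mm wide; open, the fingers measure 117 mm over their backs; the gripper's body (75 mm by 190 mm) begins 51 mm behind the grasp point.
Start: joints at [1.252, 0.321, -0.07, 1.45, 0.023, 1.371, -0.057], TCP at [0.212, -0.614, 0.245] pointing down, gripper open.
Joint ranges: [-2.86, 2.86], [-0.3, 2.09], [-1.38, 1.24], [0.06, 2.45], [-1.56, 4.7], [0.09, 2.05], [-2.69, 2.69]. Speed limits (rad/s): [2.57, 2.57, 3.14, 3.14, 3.14, 3.14, 3.14].

## Interface

Orientations are given as a rotation vector (axis times angle).
In Python, from bench import ctrl, cams gives the robot as it stands.
- The arm moves only by the tool move_arm, never from a script. Its argument "deltas" is a list of rows, each an object with "linear": the shift along the tool's x, y, z as a fraction of full scale, a list of three; "turn": the turn, a rotation vector about the tool's x, y, z as a fraction of full scale, a list of three; "claw": the closure, from 0 (fully open) to 1 (shut). In form: [{"linear": [tx, ty, tz], "turn": [wx, wy, wz], "claw": claw}, ...]. A call has 1 to 20 rows; each row shifts and turns the commanded pose from where the row before left it, along the tool's axes as they then stand; what a row does not reach is not made up. Full scale, the value 1, is 0.03 m for a shift and 4 degrees for a turn. A row lasts 1/12 s, in which the tool goes at most 41.7 mm and 7.16 degrees, less where a joint would pass 70% of its speed; a pose out of reach is approached as far as the arm can. A call with a number of a shift or a turn outside -1 to 1 is refused whole. A call with a gripper value outside its range is refused whole. The fingers move at their own pace and stop on an object; "grip_force" is the grip in N (left out, the last holds). Time passes only in rows, so rows that do not move let the fingers close. It gives the time, the measured TCP pose, the force and the opening at its end, in the units of the state.
- ctrl.get_state(): the state, without advancing time (a new reading comes with each control period).
- cams.get_image(name): name is "side" or "top" or "wrist"; returns a dict with "image" (400x640x3 uint8, red, green, blue), "K" (3x3 intrinsics, pixels), "world_from_camera" (4x4, takes a point from camera to world coordinates); the wrist camera has in their place "tool_from_camera" (4x4, takes a point from camera to tool coordinates, whose origin is the TCP and whose axes are the flange's). Camera axes: x right, y down, z forward; pixel columns grow to the right and rows downward; lengths in m; the calibration is good to about 2 mm. A picture is of the moment at which its call begins: read the wrist's pose just before it. There is no depth.
- ctrl.close_job(): hands the job in, once; it reports no verdict.
The state is a dict: "time": time; "joint_positions": joint angles; "qd": joint speeds; "joint_torque": joint torques, N m; "position": TCP position; "tool_rot": TCP orientation; "ft_force": force on the tool from outside, world axes, zero at the start; "torque": the same for the moment, N m; "grip_width": opening from 0.0 (shut) to 1.0 (fully open).
Only numpy, scipy, OpenCV 4.12 (cv2) and the standard library are available. Lean on these libraries where they do the work, as an engineer would, in place of code of your own. Each camera call takes 0.05 s, during which the arm holds its last target. There are 200 camera calls.

## Working session

There is one attempt and no reset: what is moved stays moved. The work goes in short steps, Python scripts to look and compute and a tool call to move; the robot and the scene stay as the last step left them, time stands still between calls to the robot, and variables do not carry over. Pictures are saved under pics/ and viewed, about 8 in all and at most 12, crops included, and the job is handed in when it is done.

Besides the shell and the picture viewer there is one more tool, called after "Call:" as name(argument=value, ...) on one line, values as JSON. move_arm: Moves the arm, as the interface text tells. Shift numbers are shares of 0.03 m and turn numbers shares of 4 degrees, none past 1 either way. Its arguments: {"type":"object","properties":{"deltas":{"type":"array"},"grip_force":{"type":"number"}},"required":["deltas"]}

```bash
mkdir -p pics; ls; python3 - <<'E'
from bench import ctrl,cams
import cv2,numpy as np
np.set_printoptions(precision=4,suppress=True)
print(ctrl.get_state())
for n in ("top","side"):
    d=cams.get_image(n); cv2.imwrite(f"pics/{n}0.png",d["image"][...,::-1]); print(n,d["K"],d["world_from_camera"])
d=cams.get_image("wrist");print(d["K"],d["tool_from_camera"])
E
```

```text
pics
{'time': 0.0, 'joint_positions': array([ 1.2521,  0.3218, -0.0701,  1.4516,  0.0226,  1.3708, -0.0569]), 'qd': array([ 0.0007,  0.0001, -0.0018,  0.0003, -0.0004, -0.0018,  0.0012]), 'joint_torque': array([  0.0016, -49.1289,  -0.4029, -31.2528,  -0.0639,   0.0438,
         0.0001]), 'position': array([ 0.2122, -0.6139,  0.2435]), 'tool_rot': array([-3.0964, -0.5201,  0.0006]), 'ft_force': array([-0.2229, -0.0932, -0.3895]), 'torque': array([ 0.0133, -0.0254,  0.0105]), 'grip_width': 1.0004515163208267}
top [[505.3402   0.     321.7178]
 [  0.     505.3402 202.4229]
 [  0.       0.       1.    ]] [[ 0.0067 -0.9988  0.0484  0.4303]
 [-0.9999 -0.0074 -0.0144  0.0927]
 [ 0.0147 -0.0483 -0.9987  1.7788]
 [ 0.      0.      0.      1.    ]]
side [[469.244    0.     318.4492]
 [  0.     469.244  205.9924]
 [  0.       0.       1.    ]] [[-0.1123 -0.5405  0.8338 -0.9766]
 [-0.9937  0.0631 -0.0929  0.2305]
 [-0.0024 -0.839  -0.5442  1.1264]
 [ 0.      0.      0.      1.    ]]
[[314.1819   0.     318.7976]
 [  0.     314.1819 198.2059]
 [  0.       0.       1.    ]] [[-0.0004 -0.9596 -0.2814  0.0765]
 [ 1.     -0.0002 -0.0007 -0.0004]
 [ 0.0006 -0.2814  0.9596 -0.1388]
 [ 0.      0.      0.      1.    ]]
```

View pics/top0.png

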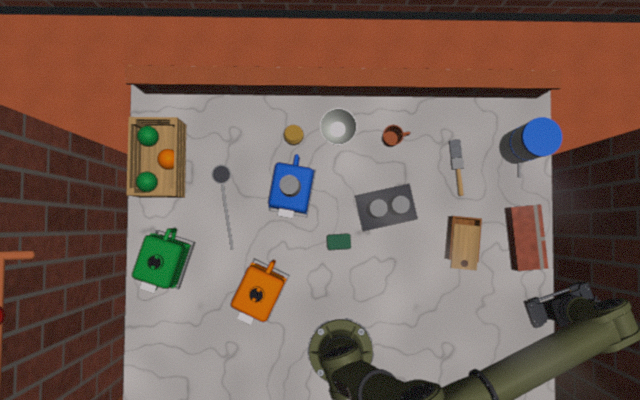

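View pics/side0.png

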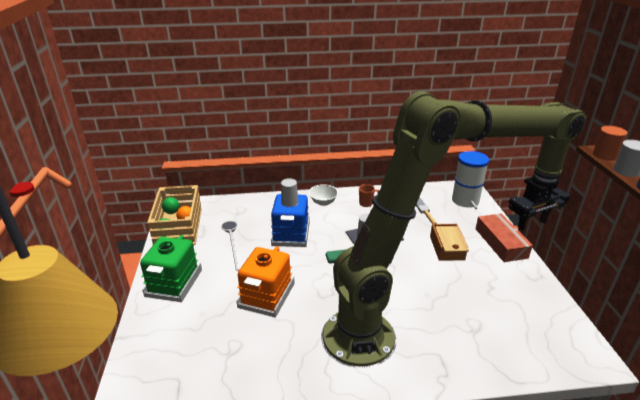

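The top view shows the blue jug with its tumbler at about (289,184). The tray tumblers are at about (378,208) and (401,204). Next I'll refine these from an enlarged crop.

```bash
cat > h.py <<'E'
import numpy as np,cv2
from scipy.spatial.transform import Rotation as R
from bench import ctrl,cams
np.set_printoptions(precision=4,suppress=True)
def pose():
    s=ctrl.get_state(); return np.array(s["position"]),R.from_rotvec(s["tool_rot"]),s
def cam(n):
    p,r,_=pose(); d=cams.get_image(n)
    if n=="wrist":
        T=np.eye(4);T[:3,:3]=r.as_matrix();T[:3,3]=p; d["W"]=T@np.array(d["tool_from_camera"])
    else: d["W"]=np.array(d["world_from_camera"])
    return d
def back(d,u,v,z):
    W=d["W"]; q=W[:3,:3]@np.linalg.solve(d["K"],[u,v,1.]); o=W[:3,3]
    return o+q*(z-o[2])/q[2]
def proj(d,P):
    W=d["W"]; c=W[:3,:3].T@(np.asarray(P)-W[:3,3]); q=d["K"]@c; return q[:2]/q[2]
def plan(P,yaw):
    "tool units to go to P with tool straight down, tool x at yaw deg"
    p,r,s=pose(); Rt=R.from_matrix(np.c_[[np.cos(np.radians(yaw)),np.sin(np.radians(yaw)),0],[np.sin(np.radians(yaw)),-np.cos(np.radians(yaw)),0],[0,0,-1]])
    print("tool-lin units",r.inv().apply(np.array(P)-p)/.03,"turn units",np.degrees((r.inv()*Rt).as_rotvec())/4)
    x=r.as_matrix()[:,0]; print("now",p,"yaw",np.degrees(np.arctan2(x[1],x[0])),"q",s["joint_positions"],"t",s["time"])
E
python3 - <<'E'
from h import *
d=cam("top"); im=d["image"]
for n,u,v,z in (("top",289,184,.24),("a",378,208,.1),("b",401,204,.1),("handle",296,158,.1),("flap",286,212,.14)): print(n,back(d,u,v,z))
c=im[140:240,255:425]; cv2.imwrite("pics/c1.png",cv2.resize(c[...,::-1],None,fx=4.7,fy=4.7,interpolation=cv2.INTER_CUBIC))
E
```

```text
top [0.5604 0.1708 0.24  ]
a [ 0.4944 -0.119   0.1   ]
b [ 0.5083 -0.1958  0.1   ]
handle [0.6594 0.1554 0.1   ]
flap [0.4778 0.1847 0.14  ]
```

View pics/c1.png

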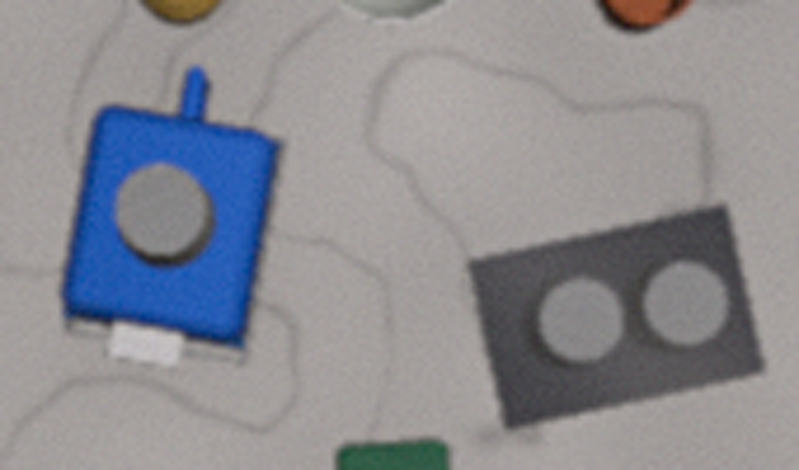

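Call:
move_arm(deltas=[{"linear":[0,0,-0.22],"turn":[0,0,-1],"claw":0},{"linear":[0,0,-0.22],"turn":[0,0,-1],"claw":0},{"linear":[0,0,-0.22],"turn":[0,0,-1],"claw":0},{"linear":[0,0,-0.22],"turn":[0,0,-1],"claw":0},{"linear":[0,0,-0.22],"turn":[0,0,-1],"claw":0},{"linear":[0,0,-0.22],"turn":[0,0,-1],"claw":0},{"linear":[0,0,-0.22],"turn":[0,0,-1],"claw":0},{"linear":[0,0,-0.22],"turn":[0,0,-1],"claw":0},{"linear":[0,0,-0.22],"turn":[0,0,-1],"claw":0},{"linear":[0,0,-0.22],"turn":[0,0,-1],"claw":0},{"linear":[0,0,-0.22],"turn":[0,0,-1],"claw":0},{"linear":[0,0,-0.22],"turn":[0,0,-1],"claw":0},{"linear":[0,0,-0.22],"turn":[0,0,-1],"claw":0},{"linear":[0,0,-0.22],"turn":[0,0,-1],"claw":0},{"linear":[0,0,-0.22],"turn":[0,0,-1],"claw":0},{"linear":[0,0,-0.22],"turn":[0,0,-1],"claw":0},{"linear":[0,0,-0.22],"turn":[0,0,-1],"claw":0},{"linear":[0,0,-0.22],"turn":[0,0,-1],"claw":0},{"linear":[0,0,-0.22],"turn":[0,0,-1],"claw":0},{"linear":[0,0,-0.22],"turn":[0,0,-1],"claw":0}], grip_force=20)

```text
time: 1.87
position: [0.2123, -0.6143, 0.3766]
tool_rot: [-2.034, -2.393, -0.0]
ft_force: [0.1, 0.6, 0.7]
grip_width: 0.996
```

```bash
python3 - <<'E'
from h import *
plan([.50,-.157,.37],100); plan([.56,.17,.37],100)
E
```

```text
tool-lin units [13.499  11.9205  0.2242] turn units [-0.002  -0.0067 -0.1833]
now [ 0.2123 -0.6143  0.3766] yaw 99.26663363771017 q [ 1.3744  0.309  -0.2407  1.2136  0.0727  1.6276  1.3105] t 1.8667
tool-lin units [23.9347 15.6496  0.2285] turn units [-0.002  -0.0067 -0.1833]
now [ 0.2123 -0.6143  0.3766] yaw 99.26663363771017 q [ 1.3744  0.309  -0.2407  1.2136  0.0727  1.6276  1.3105] t 1.8667
```

Call:
move_arm(deltas=[{"linear":[0.9,0.8,0],"turn":[0,0,0],"claw":0},{"linear":[0.9,0.8,0],"turn":[0,0,0],"claw":0},{"linear":[0.9,0.8,0],"turn":[0,0,0],"claw":0},{"linear":[0.9,0.8,0],"turn":[0,0,0],"claw":0},{"linear":[0.9,0.8,0],"turn":[0,0,0],"claw":0},{"linear":[0.9,0.8,0],"turn":[0,0,0],"claw":0},{"linear":[0.9,0.8,0],"turn":[0,0,0],"claw":0},{"linear":[0.9,0.8,0],"turn":[0,0,0],"claw":0},{"linear":[0.9,0.8,0],"turn":[0,0,0],"claw":0},{"linear":[0.9,0.8,0],"turn":[0,0,0],"claw":0},{"linear":[0.9,0.8,0],"turn":[0,0,0],"claw":0},{"linear":[0.9,0.8,0],"turn":[0,0,0],"claw":0},{"linear":[0.9,0.8,0],"turn":[0,0,0],"claw":0},{"linear":[0.9,0.8,0],"turn":[0,0,0],"claw":0},{"linear":[0.9,0.8,0],"turn":[0,0,0],"claw":0},{"linear":[0,0,0],"turn":[0,0,0],"claw":0},{"linear":[0,0,0],"turn":[0,0,0],"claw":0}])

```text
time: 3.28
position: [0.5048, -0.1549, 0.3765]
tool_rot: [-2.032, -2.396, -0.0]
ft_force: [-0.6, -0.0, 0.3]
grip_width: 0.998
```

```bash
python3 - <<'E'
from h import *
d=cam("wrist"); im=np.ascontiguousarray(d["image"][...,::-1])
for P in ([.4944,-.119,.1],[.5083,-.1958,.1]):
    t=np.linspace(0,2*np.pi,40); pts=np.array([proj(d,np.array(P)+[.0295*np.cos(a),.0295*np.sin(a),0]) for a in t])
    print(proj(d,P)); cv2.polylines(im,[np.int32(pts.round())],True,(0,0,255),1)
cv2.imwrite("pics/w1.png",im); plan([.56,.17,.37],100)
np.savez("w1.npz",K=d["K"],W=d["W"])
E
```

```text
[316.1641 138.663 ]
[317.1788 196.1829]
tool-lin units [10.4711  3.5796  0.2062] turn units [-0.0082  0.0052 -0.2072]
now [ 0.5041 -0.1572  0.3764] yaw 99.17106549694091 q [ 0.8862  0.0625 -0.6638  1.5077  0.0391  1.585   0.3839] t 3.3333
```

View pics/w1.png

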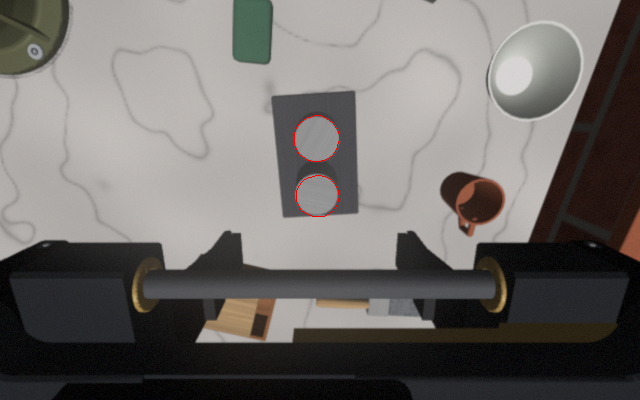

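Call:
move_arm(deltas=[{"linear":[0.87,0.3,0.02],"turn":[0,0,0],"claw":0},{"linear":[0.87,0.3,0.02],"turn":[0,0,0],"claw":0},{"linear":[0.87,0.3,0.02],"turn":[0,0,0],"claw":0},{"linear":[0.87,0.3,0.02],"turn":[0,0,0],"claw":0},{"linear":[0.87,0.3,0.02],"turn":[0,0,0],"claw":0},{"linear":[0.87,0.3,0.02],"turn":[0,0,0],"claw":0},{"linear":[0.87,0.3,0.02],"turn":[0,0,0],"claw":0},{"linear":[0.87,0.3,0.02],"turn":[0,0,0],"claw":0},{"linear":[0.87,0.3,0.02],"turn":[0,0,0],"claw":0},{"linear":[0.87,0.3,0.02],"turn":[0,0,0],"claw":0},{"linear":[0.87,0.3,0.02],"turn":[0,0,0],"claw":0},{"linear":[0.87,0.3,0.02],"turn":[0,0,-0.2],"claw":0},{"linear":[0,0,0],"turn":[0,0,0],"claw":0},{"linear":[0,0,0],"turn":[0,0,0],"claw":0},{"linear":[0,0,0],"turn":[0,0,0],"claw":0}])

```text
time: 4.58
position: [0.5618, 0.1664, 0.3689]
tool_rot: [2.025, 2.401, -0.002]
ft_force: [-0.9, 0.1, -0.0]
grip_width: 1.001
```

```bash
python3 - <<'E'
from h import *
d=cam("top"); print(back(d,289.4,184.9,.24))
d=cam("wrist"); print(proj(d,[.5604,.17,.24])); cv2.imwrite("pics/w2.png",d["image"][...,::-1])
plan([.5595,.17,.215],100)
E
```

```text
[0.5576 0.1695 0.24  ]
[318.9881 192.6235]
tool-lin units [ 0.1511 -0.0538  5.1384] turn units [-0.0042  0.0211 -0.0891]
now [0.5619 0.166  0.3692] yaw 99.6435830169613 q [ 0.4127  0.2567 -0.9178  1.3808  0.2045  1.6027 -0.3141] t 4.6833
```

```bash
python3 - <<'E'
import cv2
im=cv2.imread("pics/w2.png")[100:270,220:420]; cv2.imwrite("pics/w2c.png",cv2.resize(im,None,fx=3,fy=3))
E
```

```text
(no output)
```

View pics/w2c.png

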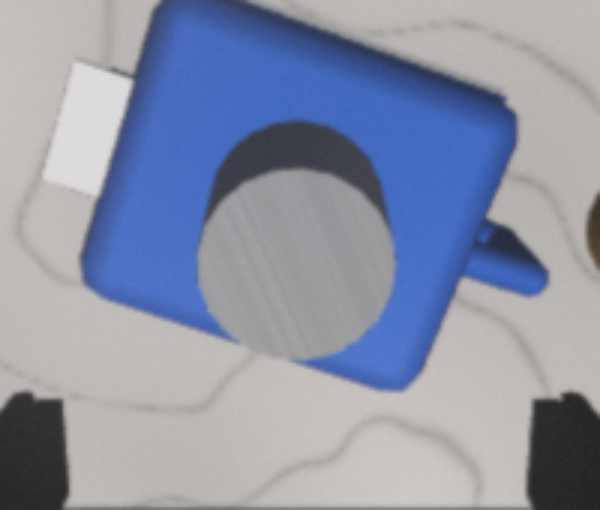

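Call:
move_arm(deltas=[{"linear":[0.22,-0.05,0.57],"turn":[0,0,0],"claw":0},{"linear":[0,0,0.57],"turn":[0,0,0],"claw":0},{"linear":[0,0,0.57],"turn":[0,0,0],"claw":0},{"linear":[0,0,0.57],"turn":[0,0,0],"claw":0},{"linear":[0,0,0.57],"turn":[0,0,0],"claw":0},{"linear":[0,0,0.57],"turn":[0,0,0],"claw":0},{"linear":[0,0,0.57],"turn":[0,0,0],"claw":0},{"linear":[0,0,0.57],"turn":[0,0,0],"claw":0},{"linear":[0,0,0.57],"turn":[0,0,0],"claw":0},{"linear":[0,0,0],"turn":[0,0,0],"claw":0},{"linear":[0,0,0],"turn":[0,0,0],"claw":0},{"linear":[0,0,0],"turn":[0,0,0],"claw":1},{"linear":[0,0,0],"turn":[0,0,0],"claw":1},{"linear":[0,0,0],"turn":[0,0,0],"claw":1},{"linear":[0,0,0],"turn":[0,0,0],"claw":1},{"linear":[0,0,0],"turn":[0,0,0],"claw":1},{"linear":[0,0,0],"turn":[0,0,0],"claw":1}], grip_force=20)

```text
time: 6.1
position: [0.5591, 0.175, 0.2161]
tool_rot: [2.021, 2.404, 0.001]
ft_force: [0.9, -0.1, 1.8]
grip_width: 0.719
```

Call:
move_arm(deltas=[{"linear":[0,0,-0.1],"turn":[0,0,0],"claw":1},{"linear":[0,0,-0.2],"turn":[0,0,0],"claw":1},{"linear":[0,0,-0.4],"turn":[0,0,0],"claw":1},{"linear":[0,0,-0.5],"turn":[0,0,0],"claw":1},{"linear":[0,0,-0.5],"turn":[0,0,0],"claw":1},{"linear":[0,0,-0.5],"turn":[0,0,0],"claw":1},{"linear":[0,0,-0.5],"turn":[0,0,0],"claw":1},{"linear":[0,0,-0.5],"turn":[0,0,0],"claw":1},{"linear":[0,0,-0.4],"turn":[0,0,0],"claw":1},{"linear":[0,0,-0.2],"turn":[0,0,0],"claw":1},{"linear":[0,0,0],"turn":[0,0,0],"claw":1},{"linear":[0,0,0],"turn":[0,0,0],"claw":1}])

```text
time: 7.1
position: [0.5586, 0.1749, 0.3293]
tool_rot: [2.022, 2.404, -0.0]
ft_force: [0.4, 0.0, -2.0]
grip_width: 0.713
```

```bash
python3 - <<'E'
from h import *
d=cam("wrist"); c=d["image"][60:360,100:540,::-1]; cv2.imwrite("pics/w3.png",cv2.resize(c,None,fx=1.8,fy=1.8))
plan([.501,-.1575,.33],100)
E
```

```text
tool-lin units [-10.5823  -3.7833  -0.035 ] turn units [-0.0166  0.0037 -0.0315]
now [0.5584 0.1747 0.3287] yaw 99.87416236851047 q [ 0.411   0.2612 -0.9205  1.4578  0.2071  1.5255 -0.3303] t 7.15
```

View pics/w3.png

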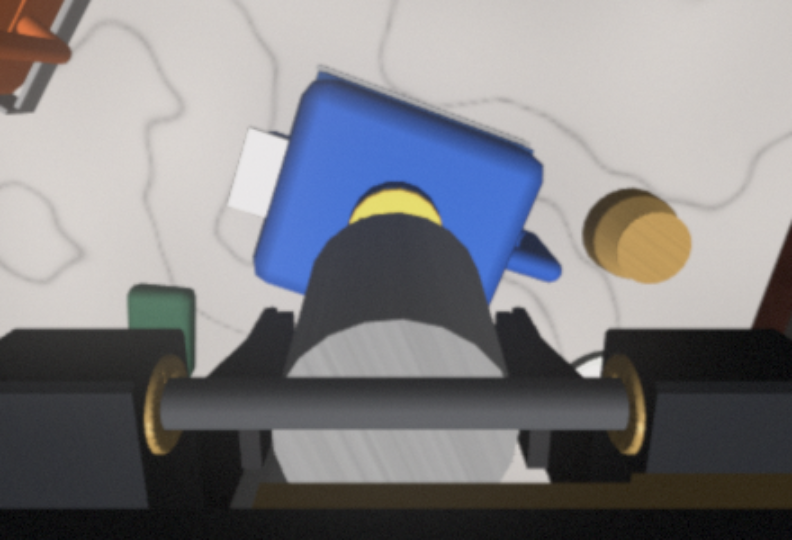

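The tumbler is held upright and the yellow cap shows on the jug. The disc's far edge is at full-image pixel (320.6,236.7), which gives its centring in the jaws.

```bash
python3 - <<'E'
from h import *
p,r,_=pose(); d=cam("wrist")
e=r.inv().apply(back(d,320.6,236.7,p[2]+.024)-p); print("edge in tool",e)
E
```

```text
edge in tool [ 0.0281 -0.0001 -0.024 ]
```

Call:
move_arm(deltas=[{"linear":[-0.3,-0.1,0],"turn":[0,0,0],"claw":1},{"linear":[-0.6,-0.2,0],"turn":[0,0,0],"claw":1},{"linear":[-0.8,-0.3,0],"turn":[0,0,0],"claw":1},{"linear":[-0.8,-0.3,0],"turn":[0,0,0],"claw":1},{"linear":[-0.8,-0.3,0],"turn":[0,0,0],"claw":1},{"linear":[-0.8,-0.3,0],"turn":[0,0,0],"claw":1},{"linear":[-0.8,-0.3,0],"turn":[0,0,0],"claw":1},{"linear":[-0.8,-0.3,0],"turn":[0,0,0],"claw":1},{"linear":[-0.8,-0.3,0],"turn":[0,0,0],"claw":1},{"linear":[-0.8,-0.3,0],"turn":[0,0,0],"claw":1},{"linear":[-0.8,-0.3,0],"turn":[0,0,0],"claw":1},{"linear":[-0.8,-0.3,0],"turn":[0,0,0],"claw":1},{"linear":[-0.8,-0.3,0],"turn":[0,0,0],"claw":1},{"linear":[-0.6,-0.2,0],"turn":[0,0,0],"claw":1},{"linear":[-0.2,0,0],"turn":[0,0,0],"claw":1},{"linear":[0,0,0],"turn":[0,0,0],"claw":1},{"linear":[0,0,0],"turn":[0,0,0],"claw":1},{"linear":[0,0,0],"turn":[0,0,0],"claw":1}])

```text
time: 8.7
position: [0.5007, -0.153, 0.3294]
tool_rot: [-2.019, -2.407, -0.001]
ft_force: [-0.3, 0.5, -1.4]
grip_width: 0.714
```

```bash
python3 - <<'E'
from h import *
plan([.501,-.1575,.170],100)
E
```

```text
tool-lin units [-0.1539 -0.017   5.3127] turn units [ 0.0025 -0.0119  0.006 ]
now [ 0.5007 -0.153   0.3294] yaw 100.02402052343754 q [ 0.9074  0.0567 -0.6844  1.6051  0.0351  1.4927  0.396 ] t 8.7
```

Call:
move_arm(deltas=[{"linear":[-0.1,0,0.3],"turn":[0,0,0],"claw":1},{"linear":[0,0,0.6],"turn":[0,0,0],"claw":1},{"linear":[0,0,0.7],"turn":[0,0,0],"claw":1},{"linear":[0,0,0.7],"turn":[0,0,0],"claw":1},{"linear":[0,0,0.7],"turn":[0,0,0],"claw":1},{"linear":[0,0,0.7],"turn":[0,0,0],"claw":1},{"linear":[0,0,0.6],"turn":[0,0,0],"claw":1},{"linear":[0,0,0.4],"turn":[0,0,0],"claw":1},{"linear":[0,0,0.3],"turn":[0,0,0],"claw":1},{"linear":[0,0,0.2],"turn":[0,0,0],"claw":1},{"linear":[0,0,0],"turn":[0,0,0],"claw":1},{"linear":[0,0,0],"turn":[0,0,0],"claw":1},{"linear":[0,0,0],"turn":[0,0,0],"claw":1}])

```text
time: 9.78
position: [0.5016, -0.1581, 0.1744]
tool_rot: [2.021, 2.403, 0.001]
ft_force: [0.2, -0.2, -0.9]
grip_width: 0.718
```

Call:
move_arm(deltas=[{"linear":[0,0,0.05],"turn":[0,0,0],"claw":1},{"linear":[0,0,0.05],"turn":[0,0,0],"claw":1},{"linear":[0,0,0.05],"turn":[0,0,0],"claw":1},{"linear":[0,0,0],"turn":[0,0,0],"claw":1},{"linear":[0,0,0],"turn":[0,0,0],"claw":1}])

```text
time: 10.2
position: [0.5008, -0.158, 0.1689]
tool_rot: [-2.022, -2.404, 0.0]
ft_force: [0.5, 0.1, -1.3]
grip_width: 0.716
```

Call:
move_arm(deltas=[{"linear":[0,0,0.04],"turn":[0,0,0],"claw":1},{"linear":[0,0,0.04],"turn":[0,0,0],"claw":1},{"linear":[0,0,0],"turn":[0,0,0],"claw":1},{"linear":[0,0,0],"turn":[0,0,0],"claw":1}])

```text
time: 10.53
position: [0.5008, -0.158, 0.1664]
tool_rot: [-2.022, -2.404, 0.0]
ft_force: [-0.3, -0.4, -1.7]
grip_width: 0.712
```

Call:
move_arm(deltas=[{"linear":[0,0,0.04],"turn":[0,0,0],"claw":1},{"linear":[0,0,0.03],"turn":[0,0,0],"claw":1},{"linear":[0,0,0],"turn":[0,0,0],"claw":1},{"linear":[0,0,0],"turn":[0,0,0],"claw":1}])

```text
time: 10.87
position: [0.5012, -0.158, 0.166]
tool_rot: [2.022, 2.404, -0.001]
ft_force: [-3.6, 0.8, 8.7]
grip_width: 0.716
```

Call:
move_arm(deltas=[{"linear":[0,0,-0.03],"turn":[0,0,0],"claw":1},{"linear":[0,0,0],"turn":[0,0,0],"claw":1},{"linear":[0,0,0],"turn":[0,0,0],"claw":0.25},{"linear":[0,0,0],"turn":[0,0,0],"claw":0.2},{"linear":[0,0,0],"turn":[0,0,0],"claw":0.1},{"linear":[0,0,0],"turn":[0,0,0],"claw":0},{"linear":[0,0,0],"turn":[0,0,0],"claw":0},{"linear":[0,0,0],"turn":[0,0,0],"claw":0},{"linear":[0,0,0],"turn":[0,0,0],"claw":0}])

```text
time: 11.62
position: [0.5008, -0.158, 0.1652]
tool_rot: [-2.022, -2.404, 0.0]
ft_force: [0.7, 0.1, 0.8]
grip_width: 0.989
```

Call:
move_arm(deltas=[{"linear":[0,0,-0.2],"turn":[0,0,0],"claw":0},{"linear":[0,0,-0.4],"turn":[0,0,0],"claw":0},{"linear":[0,0,-0.6],"turn":[0,0,0],"claw":0},{"linear":[0,0,-0.8],"turn":[0,0,0],"claw":0},{"linear":[0,0,-0.8],"turn":[0,0,0],"claw":0},{"linear":[0,0,-0.8],"turn":[0,0,0],"claw":0},{"linear":[0,0,-0.8],"turn":[0,0,0],"claw":0},{"linear":[0,0,-0.8],"turn":[0,0,0],"claw":0},{"linear":[0,0,-0.5],"turn":[0,0,0],"claw":0},{"linear":[0,0,0],"turn":[0,0,0],"claw":0},{"linear":[0,0,0],"turn":[0,0,0],"claw":0}])

```text
time: 12.53
position: [0.5014, -0.1578, 0.3379]
tool_rot: [2.02, 2.402, 0.001]
ft_force: [-0.3, 0.9, 0.2]
grip_width: 0.999
```

```bash
python3 - <<'E'
from h import *
d=cam("wrist"); im=d["image"][...,::-1]; c=np.ascontiguousarray(im[40:270,200:440])
for P,rr in (([.4944,-.119,.1],.0295),([.5083,-.1958,.1],.0295),([.501,-.1575,.19],.0295)):
    pts=np.array([proj(d,np.array(P)+[rr*np.cos(a),rr*np.sin(a),0]) for a in np.linspace(0,6.28,40)])-[200,40]
    cv2.polylines(c,[np.int32(pts.round())],True,(0,0,255),1)
cv2.imwrite("pics/w4.png",cv2.resize(c,None,fx=2.5,fy=2.5))
plan([.5595,.1,.36],171.5); plan([.5595,.1,.36],100)
E
```

```text
tool-lin units [ 8.1307  3.4032 -0.7858] turn units [ -0.0022   0.008  -17.9055]
now [ 0.5008 -0.1578  0.3365] yaw 99.87810882371957 q [ 0.9113  0.0585 -0.6815  1.5896  0.0373  1.5063  0.4006] t 12.5833
tool-lin units [ 8.1307  3.4032 -0.7858] turn units [ 0.0027  0.0073 -0.0305]
now [ 0.5008 -0.1578  0.3365] yaw 99.87810882371957 q [ 0.9113  0.0585 -0.6815  1.5896  0.0373  1.5063  0.4006] t 12.5833
```

View pics/w4.png

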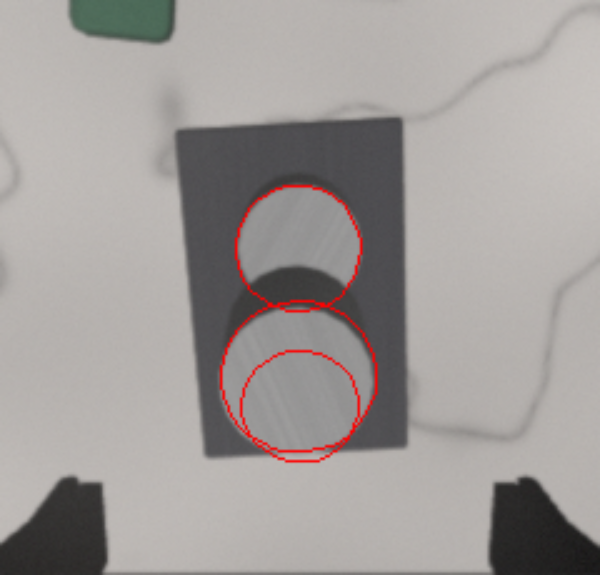

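The third tumbler bridges the two: its disc is at crop (300,380), matching the prediction, with tumbler a undisturbed. Next I turn the tool and go over the jug.

Call:
move_arm(deltas=[{"linear":[0,0,0],"turn":[0,0,-1],"claw":0},{"linear":[0,0,0],"turn":[0,0,-1],"claw":0},{"linear":[0,0,0],"turn":[0,0,-1],"claw":0},{"linear":[0,0,0],"turn":[0,0,-1],"claw":0},{"linear":[0,0,0],"turn":[0,0,-1],"claw":0},{"linear":[0,0,0],"turn":[0,0,-1],"claw":0},{"linear":[0,0,0],"turn":[0,0,-1],"claw":0},{"linear":[0,0,0],"turn":[0,0,-1],"claw":0},{"linear":[0,0,0],"turn":[0,0,-1],"claw":0},{"linear":[0,0,0],"turn":[0,0,-1],"claw":0},{"linear":[0,0,0],"turn":[0,0,-1],"claw":0},{"linear":[0,0,0],"turn":[0,0,-1],"claw":0},{"linear":[0,0,0],"turn":[0,0,-1],"claw":0},{"linear":[0,0,0],"turn":[0,0,-1],"claw":0},{"linear":[0,0,0],"turn":[0,0,-1],"claw":0},{"linear":[0,0,0],"turn":[0,0,-1],"claw":0},{"linear":[0,0,0],"turn":[0,0,-1],"claw":0},{"linear":[0,0,0],"turn":[0,0,-0.9],"claw":0}])

```text
time: 14.08
position: [0.5001, -0.1578, 0.3349]
tool_rot: [-0.228, -3.131, -0.001]
ft_force: [0.3, -0.4, -1.0]
grip_width: 1.0
```

Call:
move_arm(deltas=[{"linear":[-0.02,0.86,0],"turn":[0,0,0],"claw":0},{"linear":[-0.02,0.86,0],"turn":[0,0,0],"claw":0},{"linear":[-0.02,0.86,0],"turn":[0,0,0],"claw":0},{"linear":[-0.02,0.86,0],"turn":[0,0,0],"claw":0},{"linear":[-0.02,0.86,0],"turn":[0,0,0],"claw":0},{"linear":[-0.02,0.86,0],"turn":[0,0,0],"claw":0},{"linear":[-0.02,0.86,0],"turn":[0,0,0],"claw":0},{"linear":[-0.02,0.86,0],"turn":[0,0,0],"claw":0},{"linear":[-0.02,0.86,0],"turn":[0,0,0],"claw":0},{"linear":[-0.02,0.86,0],"turn":[0,0,0],"claw":0},{"linear":[-0.02,0.86,0],"turn":[0,0,0],"claw":0},{"linear":[-0.02,0.86,0],"turn":[0,0,0],"claw":0},{"linear":[-0.02,0.86,0],"turn":[0,0,0],"claw":0},{"linear":[0,0,0],"turn":[0,0,0],"claw":0},{"linear":[0,0,0],"turn":[0,0,0],"claw":0},{"linear":[0,0,0],"turn":[0,0,0],"claw":0}])

```text
time: 15.42
position: [0.558, 0.1717, 0.3352]
tool_rot: [-0.234, -3.131, 0.002]
ft_force: [0.6, -0.0, 0.3]
grip_width: 1.001
```

```bash
python3 - <<'E'
from h import *
d=cam("wrist"); im=d["image"][...,::-1]; c=im[120:270,220:420]; np.savez("w5.npz",K=d["K"],W=d["W"])
cv2.imwrite("pics/w5.png",cv2.resize(c,None,fx=4,fy=4,interpolation=cv2.INTER_CUBIC))
print(proj(d,[.5595,.172,.21]),proj(d,[.5595,.172,.176])); plan([.5595,.172,.2],171.5)
E
```

```text
[319.4317 200.8808] [319.4068 190.9575]
tool-lin units [-0.0391  0.0442  4.5164] turn units [-0.0214 -0.0152 -0.0302]
now [0.5583 0.171  0.3355] yaw 171.37911603010244 q [ 0.4518  0.2702 -0.9701  1.4471  0.2226  1.5417  0.9124] t 15.4667
```

View pics/w5.png

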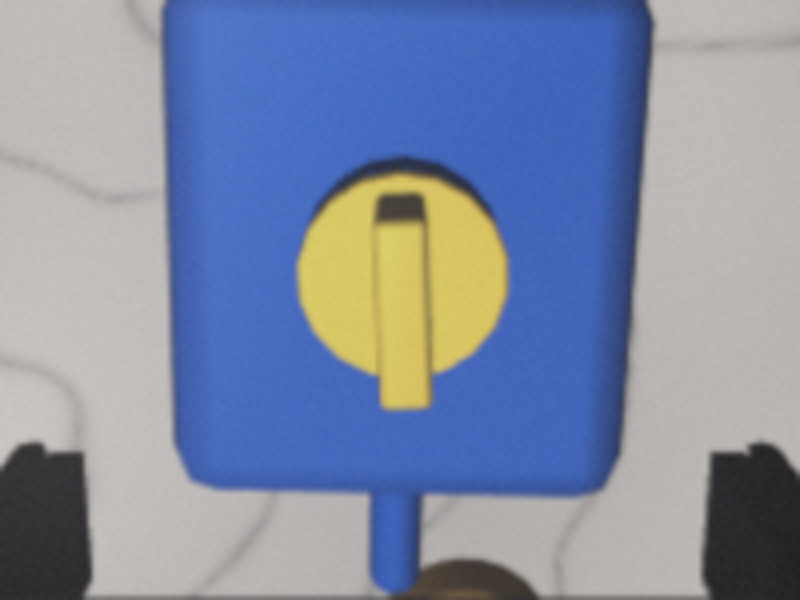

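Call:
move_arm(deltas=[{"linear":[0.03,0.08,0.4],"turn":[0,0,-0.45],"claw":0},{"linear":[0,0,0.6],"turn":[0,0,0],"claw":0},{"linear":[0,0,0.6],"turn":[0,0,0],"claw":0},{"linear":[0,0,0.6],"turn":[0,0,0],"claw":0},{"linear":[0,0,0.6],"turn":[0,0,0],"claw":0},{"linear":[0,0,0.6],"turn":[0,0,0],"claw":0},{"linear":[0,0,0.4],"turn":[0,0,0],"claw":0},{"linear":[0,0,0.35],"turn":[0,0,0],"claw":0},{"linear":[0,0,0.25],"turn":[0,0,0],"claw":0},{"linear":[0,0,0],"turn":[0,0,0],"claw":0},{"linear":[0,0,0],"turn":[0,0,0],"claw":0}], grip_force=15)

```text
time: 16.38
position: [0.5579, 0.175, 0.2044]
tool_rot: [0.184, 3.136, 0.0]
ft_force: [0.8, 0.3, -0.8]
grip_width: 0.999
```

Call:
move_arm(deltas=[{"linear":[0,0,0],"turn":[0,0,0],"claw":0.5},{"linear":[0,0,0],"turn":[0,0,0],"claw":0.7},{"linear":[0,0,0],"turn":[0,0,0],"claw":1},{"linear":[0,0,0],"turn":[0,0,0],"claw":1},{"linear":[0,0,0],"turn":[0,0,0],"claw":1},{"linear":[0,0,0],"turn":[0,0,0],"claw":1},{"linear":[0,0,0],"turn":[0,0,0],"claw":1},{"linear":[0,0,0],"turn":[0,0,0],"claw":1},{"linear":[0,0,0],"turn":[0,0,0],"claw":1},{"linear":[0,0,0],"turn":[0,0,0],"claw":1}])

```text
time: 17.22
position: [0.5578, 0.1751, 0.2043]
tool_rot: [-0.184, -3.136, 0.0]
ft_force: [-0.7, 0.2, 0.3]
grip_width: 0.323
```

```bash
python3 - <<'E'
from h import *
p,r,s=pose(); print(p,s["ft_force"],s["torque"],s["grip_width"]*87); plan(p,171)
E
```

```text
[0.5578 0.1751 0.2043] [-0.6521  0.1516  0.3212] [ 0.1159 -0.1502  0.0178] 28.120159408830304
tool-lin units [0. 0. 0.] turn units [-0.0012 -0.0009  0.5677]
now [0.5578 0.1751 0.2043] yaw 173.2707508161369 q [ 0.436   0.3404 -0.9505  1.6481  0.2857  1.3014  0.889 ] t 17.2167
```

Call:
move_arm(deltas=[{"linear":[0,0,0],"turn":[0,0,0],"claw":1},{"linear":[0,0,0],"turn":[0,0,0],"claw":1},{"linear":[0,0,0],"turn":[0,0,0],"claw":1},{"linear":[0,0,0],"turn":[0,0,0],"claw":1},{"linear":[0,0,0],"turn":[0,0,0],"claw":1},{"linear":[0,0,0],"turn":[0,0,0],"claw":1}])

```text
time: 17.72
position: [0.5578, 0.1749, 0.2043]
tool_rot: [-0.185, -3.136, 0.001]
ft_force: [0.1, -0.7, 1.1]
grip_width: 0.142
```

```bash
python3 - <<'E'
from h import *
p,r,s=pose(); print(p,s["ft_force"],s["torque"],s["grip_width"]*87)
E
```

```text
[0.5578 0.1749 0.2043] [ 0.1424 -0.6525  1.0984] [-0.0757 -0.0556 -0.0048] 12.350814394188806
```

Gripped at 12.35 mm, which agrees with the 12 mm wing. Now I try turning gently one way.

Call:
move_arm(deltas=[{"linear":[0,0,0],"turn":[0,0,-0.5],"claw":1},{"linear":[0,0,0],"turn":[0,0,-0.5],"claw":1},{"linear":[0,0,0],"turn":[0,0,-0.5],"claw":1},{"linear":[0,0,0],"turn":[0,0,-0.5],"claw":1},{"linear":[0,0,0],"turn":[0,0,0],"claw":1}])

```text
time: 18.13
position: [0.5582, 0.174, 0.2043]
tool_rot: [-0.035, 3.141, -0.003]
ft_force: [0.5, -2.2, 0.8]
grip_width: 0.138
```

```bash
python3 - <<'E'
from h import *
p,r,s=pose(); print(p,s["ft_force"],s["torque"],s["grip_width"]*87); plan(p,173.2)
E
```

```text
[0.5582 0.174  0.2043] [ 0.5238 -2.2171  0.8324] [-0.5631 -0.2175  0.0227] 12.0052749337052
tool-lin units [0. 0. 0.] turn units [-0.0227  0.0061  2.0161]
now [0.5582 0.174  0.2043] yaw -178.73571973216497 q [ 0.4543  0.3491 -0.975   1.6474  0.2994  1.305   1.0203] t 18.1333
```

Call:
move_arm(deltas=[{"linear":[0,0,0],"turn":[0,0,-0.5],"claw":1},{"linear":[0,0,0],"turn":[0,0,-0.5],"claw":1},{"linear":[0,0,0],"turn":[0,0,0],"claw":1}])

```text
time: 18.38
position: [0.5586, 0.1732, 0.2044]
tool_rot: [-0.142, 3.138, -0.004]
ft_force: [2.5, -4.8, 2.2]
grip_width: 0.139
```

```bash
python3 - <<'E'
from h import *
p,r,s=pose(); print(p,s["ft_force"],s["torque"],s["grip_width"]*87); plan(p,173.2)
E
```

```text
[0.5586 0.1732 0.2044] [ 2.4687 -4.8284  2.2443] [-1.1356 -0.4399 -0.0569] 12.091276321844868
tool-lin units [0. 0. 0.] turn units [-0.0347  0.0127  2.992 ]
now [0.5586 0.1732 0.2044] yaw -174.8317602598781 q [ 0.4634  0.3536 -0.987   1.6469  0.3066  1.3067  1.0845] t 18.3833
```

Axial torque is low but a sideways force is building, so I'm slightly off the axis. I'll shift along the force before turning on.

Call:
move_arm(deltas=[{"linear":[-0.03,-0.1,0],"turn":[0,0,0],"claw":1},{"linear":[0,0,0],"turn":[0,0,0],"claw":1},{"linear":[0,0,0],"turn":[0,0,0],"claw":1}])

```text
time: 18.63
position: [0.5588, 0.1726, 0.2043]
tool_rot: [0.144, -3.138, -0.001]
ft_force: [-0.1, -0.7, -0.3]
grip_width: 0.139
```

```bash
python3 - <<'E'
from h import *
p,r,s=pose(); print(p,s["ft_force"],s["torque"],s["grip_width"]*87); plan(p,173.2)
E
```

```text
[0.5588 0.1726 0.2043] [-0.1042 -0.669  -0.2941] [-0.1942 -0.2229  0.0497] 12.105473737376458
tool-lin units [0. 0. 0.] turn units [ 0.01   -0.0018  3.0102]
now [0.5588 0.1726 0.2043] yaw -174.75931928103373 q [ 0.4666  0.3539 -0.9874  1.6468  0.3037  1.3058  1.0894] t 18.6333
```

Call:
move_arm(deltas=[{"linear":[0,0,0],"turn":[0,0,-0.5],"claw":1},{"linear":[0,0,0],"turn":[0,0,-0.5],"claw":1},{"linear":[0,0,0],"turn":[0,0,0],"claw":1}])

```text
time: 18.88
position: [0.5592, 0.1719, 0.2043]
tool_rot: [-0.254, 3.131, -0.001]
ft_force: [1.3, -2.5, 0.8]
grip_width: 0.138
```

```bash
python3 - <<'E'
from h import *
p,r,s=pose(); print(p,s["ft_force"],s["torque"],s["grip_width"]*87); plan(p,173.2)
E
```

```text
[0.5592 0.1719 0.2043] [ 1.3213 -2.4862  0.7612] [-0.4621 -0.3385 -0.0207] 11.962944245990656
tool-lin units [0. 0. 0.] turn units [-0.0082  0.0055  4.0201]
now [0.5592 0.1719 0.2043] yaw -170.7195319254343 q [ 0.4758  0.3589 -1.      1.6464  0.3118  1.3079  1.1553] t 18.8833
```

Call:
move_arm(deltas=[{"linear":[-0.03,-0.06,0],"turn":[0,0,0],"claw":1},{"linear":[0,0,0],"turn":[0,0,-0.5],"claw":1},{"linear":[0,0,0],"turn":[0,0,-0.5],"claw":1},{"linear":[0,0,0],"turn":[0,0,0],"claw":1}])

```text
time: 19.22
position: [0.56, 0.1708, 0.2043]
tool_rot: [0.363, -3.12, -0.001]
ft_force: [-0.2, -1.1, 0.8]
grip_width: 0.142
```

```bash
python3 - <<'E'
from h import *
p,r,s=pose(); print(p,s["ft_force"],s["torque"],s["grip_width"]*87); plan(p,173.2)
E
```

```text
[0.56   0.1708 0.2043] [-0.169  -1.1213  0.837 ] [-0.2455 -0.1414 -0.0123] 12.355269327882855
tool-lin units [0. 0. 0.] turn units [ 0.0053 -0.0039  5.0195]
now [0.56   0.1708 0.2043] yaw -166.72191562323403 q [ 0.486   0.3654 -1.0123  1.6447  0.3185  1.3102  1.2226] t 19.2167
```

Call:
move_arm(deltas=[{"linear":[0,0,0],"turn":[0,0,-0.5],"claw":1},{"linear":[0,0,0],"turn":[0,0,-0.5],"claw":1},{"linear":[0,0,0],"turn":[0,0,0],"claw":1}])

```text
time: 19.47
position: [0.5603, 0.1702, 0.2043]
tool_rot: [-0.47, 3.106, -0.001]
ft_force: [0.5, -1.5, -0.4]
grip_width: 0.135
```

```bash
python3 - <<'E'
from h import *
p,r,s=pose(); print(p,s["ft_force"],s["torque"],s["grip_width"]*87); plan(p,173.2)
E
```

```text
[0.5603 0.1702 0.2043] [ 0.4856 -1.5493 -0.3886] [-0.4174 -0.3578 -0.1024] 11.725295350048905
tool-lin units [0. 0. 0.] turn units [-0.0058  0.0026  5.9995]
now [0.5603 0.1702 0.2043] yaw -162.80188013527572 q [ 0.4951  0.3704 -1.025   1.6443  0.3262  1.3121  1.2864] t 19.4667
```

Call:
move_arm(deltas=[{"linear":[0,-0.04,0],"turn":[0,0,-0.5],"claw":1},{"linear":[0,0,0],"turn":[0,0,-0.5],"claw":1},{"linear":[0,0,0],"turn":[0,0,0],"claw":1}])

```text
time: 19.72
position: [0.5601, 0.1697, 0.2043]
tool_rot: [0.577, -3.087, -0.001]
ft_force: [-1.6, -2.0, 1.5]
grip_width: 0.139
```

```bash
python3 - <<'E'
from h import *
p,r,s=pose(); print(p,s["ft_force"],s["torque"],s["grip_width"]*87); plan(p,173.2)
E
```

```text
[0.5601 0.1697 0.2043] [-1.6365 -2.0378  1.5019] [-0.2508  0.0126 -0.3254] 12.069970314066095
tool-lin units [0. 0. 0.] turn units [ 0.0078 -0.0134  6.9954]
now [0.5601 0.1697 0.2043] yaw -158.81844844751944 q [ 0.5056  0.3756 -1.0385  1.6443  0.332   1.3145  1.3524] t 19.7167
```

Call:
move_arm(deltas=[{"linear":[0,0,0],"turn":[0,0,-0.5],"claw":1},{"linear":[0,0,0],"turn":[0,0,-0.5],"claw":1},{"linear":[0,0,0],"turn":[0,0,0],"claw":1}])

```text
time: 19.97
position: [0.5602, 0.1697, 0.2043]
tool_rot: [0.685, -3.066, -0.001]
ft_force: [-0.7, -0.4, 0.6]
grip_width: 0.15
```

```bash
python3 - <<'E'
from h import *
p,r,s=pose(); print(p,s["ft_force"],s["torque"],s["grip_width"]*87); plan(p,173.2)
E
```

```text
[0.5602 0.1697 0.2043] [-0.6785 -0.3798  0.5539] [-0.1016  0.014  -0.3646] 13.046195573263695
tool-lin units [0. 0. 0.] turn units [ 0.0094 -0.0074  7.9934]
now [0.5602 0.1697 0.2043] yaw -154.826351258507 q [ 0.5144  0.3813 -1.0519  1.6441  0.3396  1.3162  1.4165] t 19.9667
```

Call:
move_arm(deltas=[{"linear":[0,0,0],"turn":[0,0,-0.5],"claw":1},{"linear":[0,0,0],"turn":[0,0,-0.5],"claw":1},{"linear":[0,0,0],"turn":[0,0,0],"claw":1}])

```text
time: 20.22
position: [0.5603, 0.1698, 0.2043]
tool_rot: [0.791, -3.04, -0.001]
ft_force: [-1.3, -0.0, 0.9]
grip_width: 0.16
```

```bash
python3 - <<'E'
from h import *
p,r,s=pose(); print(p,s["ft_force"],s["torque"],s["grip_width"]*87); plan(p,173.2)
E
```

```text
[0.5603 0.1698 0.2043] [-1.3228 -0.0129  0.8993] [-0.0718 -0.0072 -0.4657] 13.922403710420772
tool-lin units [0. 0. 0.] turn units [ 0.0107 -0.0029  8.9891]
now [0.5603 0.1698 0.2043] yaw -150.84344347444696 q [ 0.5232  0.3872 -1.0654  1.6438  0.3474  1.3182  1.4804] t 20.2167
```

A hard stop is felt at about 26° this way: torque is 0.47 N m and the pads are starting to slip. I'll go back and try the other way.

Call:
move_arm(deltas=[{"linear":[0,0,0],"turn":[0,0,0.5],"claw":1},{"linear":[0,0,0],"turn":[0,0,0.8],"claw":1},{"linear":[0,0,0],"turn":[0,0,0.8],"claw":1},{"linear":[0,0,0],"turn":[0,0,0.8],"claw":1},{"linear":[0,0,0],"turn":[0,0,0.8],"claw":1},{"linear":[0,0,0],"turn":[0,0,0.8],"claw":1},{"linear":[0,0,0],"turn":[0,0,0.5],"claw":1},{"linear":[0,0,0],"turn":[0,0,0],"claw":1}])

```text
time: 20.88
position: [0.5602, 0.1701, 0.2043]
tool_rot: [0.25, -3.132, -0.001]
ft_force: [0.1, 1.3, -0.3]
grip_width: 0.135
```

```bash
python3 - <<'E'
from h import *
p,r,s=pose(); print(p,s["ft_force"],s["torque"],s["grip_width"]*87); plan([.56,.1705,.2043],173.2)
E
```

```text
[0.5602 0.1701 0.2043] [ 0.0695  1.3002 -0.2561] [ 0.2467 -0.0502 -0.0119] 11.777830439265193
tool-lin units [ 0.0056  0.0143 -0.0004] turn units [ 0.008  -0.0007  3.9859]
now [0.5602 0.1701 0.2043] yaw -170.85656426497243 q [ 0.4776  0.3594 -0.9977  1.6452  0.3105  1.3077  1.1575] t 20.8833
```

Call:
move_arm(deltas=[{"linear":[0,0,0],"turn":[0,0,0.8],"claw":1},{"linear":[0,0,0],"turn":[0,0,0.8],"claw":1},{"linear":[0,0,0],"turn":[0,0,0.8],"claw":1},{"linear":[0,0,0],"turn":[0,0,0.8],"claw":1},{"linear":[0,0,0],"turn":[0,0,0.8],"claw":1},{"linear":[0,0,0],"turn":[0,0,0],"claw":1}])

```text
time: 21.38
position: [0.5601, 0.1703, 0.2043]
tool_rot: [-0.186, -3.136, -0.001]
ft_force: [-0.6, 1.1, -0.1]
grip_width: 0.141
```

```bash
python3 - <<'E'
from h import *
p,r,s=pose(); print(p,s["ft_force"],s["torque"],s["grip_width"]*87); plan([.56,.1705,.2043],173.2)
E
```

```text
[0.5601 0.1703 0.2043] [-0.6487  1.1273 -0.0794] [ 0.2986  0.0055 -0.0203] 12.250217640318095
tool-lin units [ 0.0057  0.0075 -0.0011] turn units [ 0.0112 -0.0055  0.0034]
now [0.5601 0.1703 0.2043] yaw 173.2135570955787 q [ 0.442   0.3414 -0.947   1.6462  0.2849  1.3014  0.8981] t 21.3833
```

Call:
move_arm(deltas=[{"linear":[0,0,0],"turn":[0,0,0.8],"claw":1},{"linear":[0,0,0],"turn":[0,0,0.8],"claw":1},{"linear":[0,0,0],"turn":[0,0,0.8],"claw":1},{"linear":[0,0,0],"turn":[0,0,0.8],"claw":1},{"linear":[0,0,0],"turn":[0,0,0.8],"claw":1},{"linear":[0,0,0],"turn":[0,0,0],"claw":1}])

```text
time: 21.88
position: [0.5601, 0.1704, 0.2043]
tool_rot: [-0.618, -3.08, -0.002]
ft_force: [-1.3, 1.1, 0.3]
grip_width: 0.135
```

```bash
python3 - <<'E'
from h import *
p,r,s=pose(); print(p,s["ft_force"],s["torque"],s["grip_width"]*87); plan([.56,.1705,.2043],173.2)
E
```

```text
[0.5601 0.1704 0.2043] [-1.2612  1.0869  0.2819] [ 0.4572  0.0628 -0.0111] 11.72264762691819
tool-lin units [ 0.0043  0.0008 -0.0005] turn units [ 0.0137 -0.009  -3.9708]
now [0.5601 0.1704 0.2043] yaw 157.31685874008156 q [ 0.407   0.3259 -0.8987  1.6471  0.2622  1.2961  0.6371] t 21.8833
```

Call:
move_arm(deltas=[{"linear":[0,0,0],"turn":[0,0,0.8],"claw":1},{"linear":[0,0,0],"turn":[0,0,0.8],"claw":1},{"linear":[0,0,0],"turn":[0,0,0.8],"claw":1},{"linear":[0,0,0],"turn":[0,0,0.8],"claw":1},{"linear":[0,0,0],"turn":[0,0,0.8],"claw":1},{"linear":[0,0,0],"turn":[0,0,0],"claw":1}])

```text
time: 22.38
position: [0.5601, 0.1706, 0.2042]
tool_rot: [-1.039, -2.964, -0.002]
ft_force: [-0.9, 2.2, -0.7]
grip_width: 0.135
```

```bash
python3 - <<'E'
from h import *
p,r,s=pose(); print(p,s["ft_force"],s["torque"],s["grip_width"]*87); plan([.56,.1705,.2043],173.2)
E
```

```text
[0.5601 0.1706 0.2042] [-0.881   2.2305 -0.7064] [0.6911 0.0765 0.0243] 11.77102231881342
tool-lin units [ 0.0015 -0.0038 -0.0017] turn units [ 0.015  -0.0125 -7.9543]
now [0.5601 0.1706 0.2042] yaw 141.38294580425446 q [ 0.3726  0.3126 -0.8525  1.6481  0.2419  1.2916  0.3737] t 22.3833
```

Call:
move_arm(deltas=[{"linear":[0,0,0],"turn":[0,0,0.8],"claw":1},{"linear":[0,0,0],"turn":[0,0,0.8],"claw":1},{"linear":[0,0,0],"turn":[0,0,0.8],"claw":1},{"linear":[0,0,0],"turn":[0,0,0.8],"claw":1},{"linear":[0,0,0],"turn":[0,0,0.8],"claw":1},{"linear":[0,0,0],"turn":[0,0,0.8],"claw":1},{"linear":[0,0,0],"turn":[0,0,0.8],"claw":1},{"linear":[0,0,0],"turn":[0,0,0],"claw":1}])

```text
time: 23.05
position: [0.5604, 0.1707, 0.2044]
tool_rot: [-1.593, -2.707, -0.002]
ft_force: [0.6, 3.1, -0.0]
grip_width: 0.142
```

```bash
python3 - <<'E'
from h import *
p,r,s=pose(); print(p,s["ft_force"],s["torque"],s["grip_width"]*87); plan([.56,.1705,.2043],173.2)
E
```

```text
[0.5604 0.1707 0.2044] [ 0.5626  3.1471 -0.0011] [ 0.8755 -0.0885 -0.0255] 12.359437638868787
tool-lin units [-0.0007 -0.0142  0.0018] turn units [  0.0225  -0.0105 -13.5427]
now [0.5604 0.1707 0.2044] yaw 119.02925492366333 q [ 0.3258  0.2968 -0.7913  1.6493  0.217   1.2861  0.0019] t 23.05
```

It gives this way: 54° so far with no stop. I'll go on to about 80° and test the lift.

Call:
move_arm(deltas=[{"linear":[0.03,0.02,0],"turn":[0,0,0.8],"claw":1},{"linear":[0,0,0],"turn":[0,0,0.8],"claw":1},{"linear":[0,0,0],"turn":[0,0,0.8],"claw":1},{"linear":[0,0,0],"turn":[0,0,0.8],"claw":1},{"linear":[0,0,0],"turn":[0,0,0.8],"claw":1},{"linear":[0,0,0],"turn":[0,0,0.8],"claw":1},{"linear":[0,0,0],"turn":[0,0,0.8],"claw":1},{"linear":[0,0,0],"turn":[0,0,0.8],"claw":1},{"linear":[0,0,0],"turn":[0,0,0],"claw":1}])

```text
time: 23.8
position: [0.5608, 0.1709, 0.2043]
tool_rot: [2.154, 2.287, 0.001]
ft_force: [-0.0, 2.3, -1.3]
grip_width: 0.137
```

```bash
python3 - <<'E'
from h import *
p,r,s=pose(); print(p,s["ft_force"],s["torque"],s["grip_width"]*87); plan([.56,.1705,.2043],173.2)
E
```

```text
[0.5608 0.1709 0.2043] [-0.0058  2.2874 -1.345 ] [ 0.547  -0.22    0.0366] 11.95229837147577
tool-lin units [-0.0117 -0.0265  0.0013] turn units [  0.0116  -0.0001 -19.9468]
now [0.5608 0.1709 0.2043] yaw 93.41274013052744 q [ 0.2727  0.2828 -0.725   1.6498  0.194   1.2821 -0.4284] t 23.8
```

Call:
move_arm(deltas=[{"linear":[0,0,-0.05],"turn":[0,0,0],"claw":1},{"linear":[0,0,-0.05],"turn":[0,0,0],"claw":1},{"linear":[0,0,0],"turn":[0,0,0],"claw":1}], grip_force=20)

```text
time: 24.05
position: [0.5602, 0.1706, 0.2073]
tool_rot: [-2.154, -2.286, 0.001]
ft_force: [-1.2, 2.7, -0.8]
grip_width: 0.132
```

Call:
move_arm(deltas=[{"linear":[0,0,-0.1],"turn":[0,0,0],"claw":1},{"linear":[0,0,-0.1],"turn":[0,0,0],"claw":1},{"linear":[0,0,0],"turn":[0,0,0],"claw":1},{"linear":[0,0,0],"turn":[0,0,0],"claw":1}])

```text
time: 24.38
position: [0.5608, 0.1703, 0.2139]
tool_rot: [2.157, 2.283, 0.0]
ft_force: [-0.1, 1.5, 0.4]
grip_width: 0.139
```

Call:
move_arm(deltas=[{"linear":[0,0,-0.2],"turn":[0,0,0],"claw":1},{"linear":[0,0,-0.2],"turn":[0,0,0],"claw":1},{"linear":[0,0,-0.3],"turn":[0,0,0],"claw":1},{"linear":[0,0,-0.3],"turn":[0,0,0],"claw":1},{"linear":[0,0,-0.3],"turn":[0,0,0],"claw":1},{"linear":[0,0,-0.4],"turn":[0,0,0],"claw":1},{"linear":[0,0,-0.4],"turn":[0,0,0],"claw":1},{"linear":[0,0,-0.4],"turn":[0,0,0],"claw":1},{"linear":[0,0,-0.3],"turn":[0,0,0],"claw":1},{"linear":[0,0,-0.2],"turn":[0,0,0],"claw":1},{"linear":[0,0,0],"turn":[0,0,0],"claw":1},{"linear":[0,0,0],"turn":[0,0,0],"claw":1},{"linear":[0,0,0],"turn":[0,0,0],"claw":1},{"linear":[0,0,0],"turn":[0,0,0],"claw":1},{"linear":[0,0,0],"turn":[0,0,0],"claw":1},{"linear":[0,0,0],"turn":[0,0,0],"claw":1}])

```text
time: 25.72
position: [0.5604, 0.1704, 0.3028]
tool_rot: [-2.157, -2.284, 0.001]
ft_force: [-0.1, -0.8, -0.7]
grip_width: 0.135
```

```bash
python3 - <<'E'
from h import *
p,r,s=pose(); print(p,s["ft_force"],s["grip_width"]*87,s["time"])
d=cam("wrist"); a=d["image"][60:360,100:540,::-1]; t=cam("side")["image"][130:280,230:430,::-1]
a=cv2.resize(a,(440,300)); t=cv2.resize(t,(400,300),interpolation=cv2.INTER_CUBIC)[:,40:]
cv2.imwrite("pics/f.png",np.hstack([a,t]))
E
```

```text
[0.5604 0.1704 0.3028] [-0.1293 -0.7809 -0.7324] 11.779539305776577 25.7167
```

View pics/f.png

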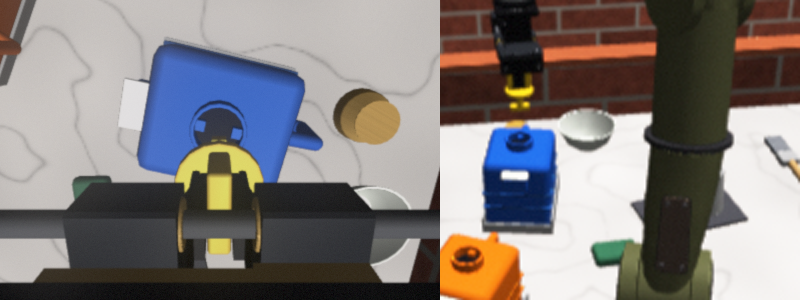

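The cap is held upright above the open mouth. I'll check the pyramid with the top camera.

```bash
python3 - <<'E'
from h import *
d=cam("top"); c=np.ascontiguousarray(cv2.resize(d["image"][160:250,330:440,::-1],None,fx=5,fy=5,interpolation=cv2.INTER_CUBIC))
q=(proj(d,[.501,-.1575,.19])-[330,160])*5; print(q); cv2.imwrite("pics/t2.png",c)
E
```

```text
[318.8882 224.7108]
```

View pics/t2.png

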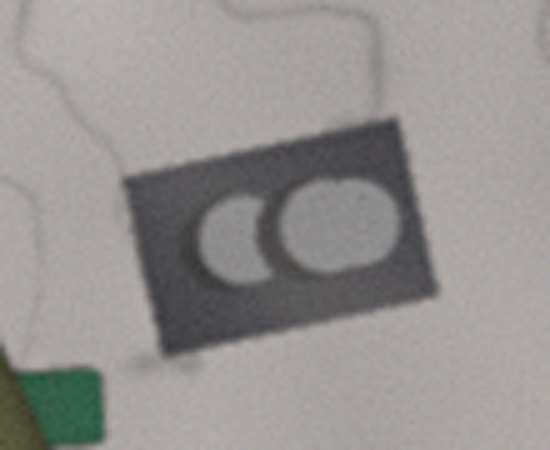

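```bash
python3 - <<'E'
from bench import ctrl
print(ctrl.close_job())
E
```

```text
the job is handed in; nothing more can be done
None
```

I lifted the steel tumbler off the jug and set it mouth down across the two on the tray. I then took off the yellow cap and handed the job in at about 26 s of the 70 s allowed; no verdict was reported.

- **Cap direction:** anticlockwise seen from above hit a hard stop at about 26° (peak measured torque 0.47 N m, under the 0.8 limit, with the pads starting to slip). Clockwise turned easily to about 80°, and the cap lifted straight up with no measurable resistance.
- **Cap at the end:** the gripper reads 11.8 mm on the 12 mm wing. The tool is at [0.560, 0.170, 0.303], so the cap is about 98 mm above the mouth. The last images show it upright over the open neck.
- **Pyramid:** the last top view shows the third tumbler still resting across both others. Its centre looks roughly 3 mm toward tumbler b from where I aimed, which leaves about 20 mm of overlap on each side.
- **Disagreements:**
  - The wrist and top cameras differed by 2–4 mm at the jug.
  - My first grip on the cap was about 4 mm off its axis. This caused up to about 5 N of side force early in the turning, until I shifted the tool to follow it.
- **Not checked:** in the side view the arm blocks the pyramid, so the tilt of the tumblers was judged only from above.

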